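# Latch the loaded vial tray in its dock

### The job

Two sample docks stand on the bench, each with a spring-loaded tray standing open. Push the tray that holds the capped vials all the way in until its push-push latch catches, let go, and make sure that it stays in; leave the empty tray standing open.

Things in the scene. Friction and masses are not known exactly. Their poses are not given: they have to be found in the camera images.
- vial_tray_front (a point): Centre of the outer face of the front plate of the tray that holds four capped vials, 48 mm above the bench. Plate: plain aluminium, upright, 92 mm wide, 8 mm thick, from 22 to 74 mm high; vial caps level with its top; bench clear for 60 mm before it. x points into the dock, the way to push (level, to the robot's left, +y, turned up to 12 degrees either way), y along the plate to the robot, z up. Moves with the tray.
- vial_tray (a joint): How far the loaded tray is in, m: 0 open (held by its spring), 0.055 latched, 0.066 end stop. Pushed to the stop and let go, it comes back 11 mm and stays latched; let go before 0.063 it may spring open again. A latched tray pushed to the stop once more is released and springs open. The spring resists with 3 N at 0 to 7 N at the stop, plus 25 N per m/s of speed.
- empty_tray_front (a point): The same point and axes on the like tray with four empty cells and no vials. Each tray slides in its own dock, fixed to the bench: 148 mm long, 94 mm wide, side rails 54 mm high, rear box 70 mm high. The docks stand one beyond the other as seen from the robot, about 165 mm apart; which is nearer varies.
- empty_tray (a joint): The same for the empty tray, with an equal spring and latch; it starts at 0 (open) and is to stay there.

How it is judged (in metres and radians):
At the end, for the whole second after the job is handed in: The loaded tray rests latched (joint between 0.045 and 0.061 m, still within 0.01 m/s) with nothing pushing it, and the empty tray stands open (joint under 0.012 m) (value of joint vial_tray between 0.045 and 0.061 m and velocity of joint vial_tray between -0.01 and 0.01 m/s and value of joint empty_tray below 0.012 m); the robot touches nothing.
It fails at once if the empty tray is pushed in by more than 20 mm (value of joint empty_tray above 0.02 m).
It also fails if it takes over 32 s, if anything falls off the work surface, if the arm or the gripper's body presses on something with over 40 N, if the wrist force passes 120 N, or if a joint passes its speed limit or range.

### The arm

A 7-joint arm with a two-finger parallel gripper is mounted at the origin on the work surface; the furniture and walls round the work are solid. World frame = base frame: x ahead of the robot, y to its left, z up, the work surface at z = 0. Lengths are in mm, angles in rad, forces in N, time in s.
With the tool pointing down it reaches from about 400 to 875 mm from the base axis. Payload 4.4 kg.
Tool frame: the origin (TCP) lies midway between the tips of the shut fingers; the grasp point (between the pads) lies 19 mm behind it; z points along the fingers, y is the line along which they close (so a half turn about z gives the same grasp; the last joint's range is limited). The gripper opens to 85 mm and grips with 20 to 120 N. Pads are 22 mm wide; open, the fingers measure 114 mm over their backs; the gripper's body (76 mm by 85 mm) begins 54 mm behind the grasp point. The pads swing forward as they close: fully open they stand 13 mm farther back than shut.
Start: joints at [1.113, 0.628, 0.038, 1.517, -0.027, 0.996, -0.02], TCP at [248.232, -600.748, 231.313] pointing down, gripper open.
Joint ranges: [-3.06, 3.06], [-0.37, 2.12], [-1.25, 1.32], [0.18, 2.47], [-1.1, 4.24], [0.23, 1.98], [-2.94, 2.94]. Speed limits (rad/s): [2.57, 2.57, 3.14, 3.14, 3.14, 3.14, 3.14].

### API

Orientations are given as [roll, pitch, yaw] about the fixed x, y, z axes, in that order (R = Rz(yaw) Ry(pitch) Rx(roll)).
In Python, from cell import telemetry, eyes, ctrl, finder gives the robot as it stands.
- The arm moves only by the tool move_arm, never from a script. Its argument "steps" is a list of rows, each a list of 7 numbers: the turn, a rotation vector about the world's x, y, z in degrees, then the shift along the world's x, y, z in m, then the finger opening in m, from 0 to 0.0854. A call has 1 to 5 rows; each row shifts and turns the commanded pose from where the row before left it; what a row does not reach is not made up. A row lasts 1/10 s, in which the tool goes at most 50 mm and 8.59 degrees, less where a joint would pass 70% of its speed; a pose out of reach is approached as far as the arm can. A call with a gripper value outside its range is refused whole. The fingers move at their own pace and stop on an object; the grip force is fixed at half the most. Time passes only in rows, so rows that do not move let the fingers close. It gives the time, the measured TCP pose, the force, the opening and the grip force at its end, in the units of the state.
- telemetry.read_state(): the state, without advancing time (a new reading comes with each control period).
- eyes.get_image(name): name is "side" or "top" or "wrist"; returns (picture, depth): 480x640x3 uint8, blue, green, red; 480x640 float32, mm along the optical axis (not along the pixel's ray), 0 where there is no reading.
- eyes.calibration(name): a dict with "fx", "fy", "cx", "cy" (pixels), "position" and "attitude" of the camera in the world. Camera axes: x right, y down, z forward; pixel columns grow to the right and rows downward; lengths in mm; the calibration is good to about 2 mm. A picture is of the moment at which its call begins: read the wrist's pose just before it. calibration takes no time and is no camera call; for the wrist camera it gives the pose at the moment of the call.
- ctrl.finish_job(): hands the job in; it is judged then, once.
Trained networks look in the newest picture that a camera, given by its name, has taken for a name from the list of things; names that differ only in an ending like _2 or _b are one class to them, and where a whole thing is asked for, a point or a joint stands for the part that bears it (a point fixed in the world has none). Each returns a list of dicts, best first, with "confidence" (0 to 1); they miss things now and then, are a little off and sometimes report something else, mostly with a low value. They report only what shows in the picture. A call takes as long as a camera call.
- finder.boxes_of(camera, name): "location" ([x, y, z] in mm, in the coordinates of the camera as it stood for that picture, good to about 4 mm: the middle of the surface that is visible of it).
- finder.cut_out(camera, name): "mask" (480x640 bool, what is visible of it).
- finder.pinpoint(camera, name): "location" ([x, y, z] in mm, in the coordinates of the camera as it stood for that picture, good to about 4 mm: a listed point, or the origin of a listed thing).
The state is a dict: "clock": time; "qpos": joint angles; "qd": joint speeds; "tau": joint torques, N m; "eef_pos": TCP position; "tool_rot": TCP orientation; "force": force on the tool from outside, world axes, zero at the start; "torque": the same for the moment, N m; "width": finger opening in mm; "gripper_force": force on a finger pad.
Only numpy, scipy, OpenCV 4.12 (cv2) and the standard library are available. Lean on these libraries where they do the work, as an engineer would, in place of code of your own. Each camera call takes 0.05 s, during which the arm holds its last target. There are 200 camera calls.

## Working session

There is one attempt and no reset: what is moved stays moved. The work goes in short steps, Python scripts to look and compute and a tool call to move; the robot and the scene stay as the last step left them, time stands still between calls to the robot, and variables do not carry over. Pictures are saved under pics/ and viewed, at most 10 in all, crops included, and the job is handed in when it is done.

Besides the shell and the picture viewer there is one more tool, called after "Request:" as name(argument=value, ...), one argument or row to a line, values as JSON. move_arm: Moves the arm, as the interface text tells. Its arguments: {"type":"object","properties":{"steps":{"type":"array"}},"required":["steps"]}

```bash
mkdir -p pics
cat > h.py <<'E'
import numpy as np, cv2
from scipy.spatial.transform import Rotation as R
from cell import telemetry, eyes, ctrl, finder
def w(cal,p):
    a=np.array(cal["attitude"],float)
    M=a if a.shape==(3,3) else R.from_euler('xyz',a).as_matrix()
    return M@np.array(p)+np.array(cal["position"])
E
python3 - <<'E'
from h import *
s=telemetry.read_state();print({k:np.round(s[k],3) for k in('clock','eef_pos','tool_rot','force','width')})
ims=[]
for c in("side","top"):
    im,d=eyes.get_image(c);cal=eyes.calibration(c);print(c,cal)
    cv2.imwrite(f'pics/{c}1.png',im)
    for n in("vial_tray_front","empty_tray_front"):
        for f in(finder.pinpoint,finder.boxes_of):
            print(c,n,f.__name__,[(round(r["confidence"],2),w(cal,r["location"]).round(1)) for r in f(c,n)[:3]])
E
```

```text
{'clock': np.float64(0.0), 'eef_pos': array([ 248.004, -600.171,  230.387]), 'tool_rot': array([-3.14 ,  0.   ,  0.392]), 'force': array([ 0.327,  0.971, -0.382]), 'width': np.float64(85.331)}
side {'fx': 550.5469945946605, 'fy': 550.5469945946605, 'cx': 323.9558912047521, 'cy': 235.2391199592198, 'position': array([ 321.91233746, -778.86638946,  408.10701656]), 'attitude': array([-1.97474675, -0.01493657, -0.27722883])}
side vial_tray_front call [(0.72, array([ 484.4, -120.6,   48.6]))]
side vial_tray_front call [(0.74, array([ 477.3, -119.4,   50.9]))]
side empty_tray_front call [(0.74, array([ 670.9, -120.1,   45.6]))]
side empty_tray_front call [(0.83, array([ 655.1, -117.4,   46.2]))]
top {'fx': 474.064453246853, 'fy': 474.064453246853, 'cx': 316.57940797671097, 'cy': 245.17833739613744, 'position': array([440.9650663 , -20.81468906, 888.4497655 ]), 'attitude': array([-3.00186996, -0.00460855, -1.58807446])}
top vial_tray_front call [(0.69, array([ 486.7, -119.2,   48.6]))]
top vial_tray_front call []
top empty_tray_front call [(0.67, array([ 667.1, -116.6,   47.9]))]
top empty_tray_front call [(0.58, array([660.7, -66.6,  25.1]))]
```

View pics/side1.png

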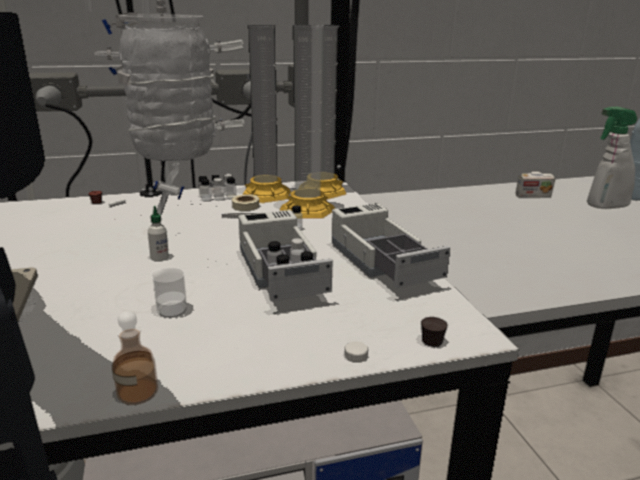

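View pics/top1.png

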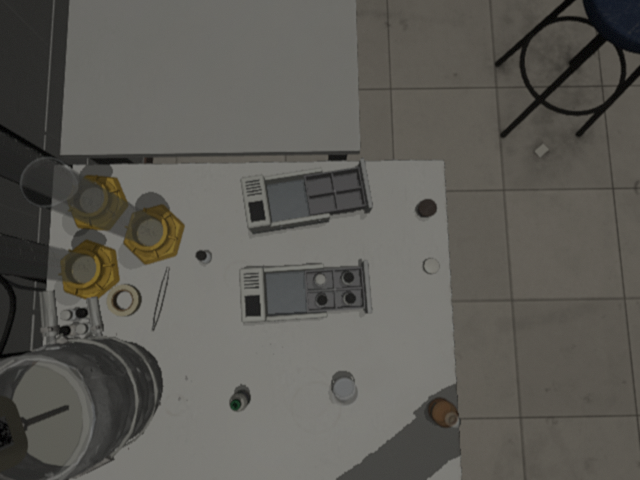

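Run:
```python
from h import *
im,d=eyes.get_image("side");cal=eyes.calibration("side")
for n in("vial_tray_front","empty_tray_front"):
    r=finder.cut_out("side",n)
    if not r: print(n,None);continue
    m=r[0]["mask"]&(d>0);v,u=np.nonzero(m);z=d[m]
    P=np.c_[(u-cal["cx"])*z/cal["fx"],(v-cal["cy"])*z/cal["fy"],z]
    P=P@R.from_euler('xyz',cal["attitude"]).as_matrix().T+cal["position"]
    print(n,r[0]["confidence"],len(P),u.min(),u.max(),v.min(),v.max(),np.percentile(P,[2,50,98],axis=0).round(1).tolist())
    f=P[(P[:,2]>28)&(P[:,2]<68)]
    for _ in range(4):
        k=np.polyfit(f[:,0],f[:,1],1);e=f[:,1]-np.polyval(k,f[:,0]);f=f[abs(e)<max(3,1.5*np.median(abs(e)))]
    print('line deg',np.degrees(np.arctan(k[0])),len(f),'x',np.percentile(f[:,0],[1,99]),'y at mid',np.polyval(k,f[:,0].min()/2+f[:,0].max()/2))
```

```text
vial_tray_front 0.91 3394 257 332 238 301 [[438.1, -120.6, 22.8], [478.1, -115.7, 52.7], [524.9, -8.3, 73.8]]
line deg 2.502432843719891 1320 x [445.44805269 526.79377106] y at mid -117.16367540660119
empty_tray_front 0.89 2893 368 448 234 286 [[619.4, -127.4, 24.7], [655.0, -116.6, 46.7], [707.4, -9.3, 73.7]]
line deg 5.1982951240946536 949 x [620.56214886 709.58472667] y at mid -120.05759639710277
```

The side view shows four capped vials in the nearer tray (front plate about (300,283)); the empty tray is the farther one (plate about (410,265)). The top view agrees: vials at (335,290), empty cells at (337,190). The loaded plate is at about (485, -119, 48), pushing nearly along +y (2.5° yaw). I'm moving in front of it with the fingers shut and across the plate.

Request:
move_arm(
  steps=[
    [0,0,7,0.0215,0.0395,0,0],
    [0,0,7,0.0215,0.0395,0,0],
    [0,0,7,0.0215,0.0395,0,0],
    [0,0,7,0.0215,0.0395,0,0],
    [0,0,7,0.0215,0.0395,0,0],
  ],
)

```text
clock: 1.15
eef_pos: [356.5, -401.7, 231.6]
tool_rot: [3.141, 0.0, 1.007]
force: [1.2, -0.7, -0.2]
width: 12.4
gripper_force: 0.0
```

Request:
move_arm(
  steps=[
    [0,0,7,0.0215,0.0395,0,0],
    [0,0,7,0.0215,0.0395,0,0],
    [0,0,7,0.0215,0.0395,0,0],
    [0,0,7,0.0215,0.0395,0,0],
    [0,0,7,0.0215,0.0395,0,0],
  ],
)

```text
clock: 1.65
eef_pos: [464.0, -204.3, 231.7]
tool_rot: [3.141, 0.001, 1.618]
force: [0.8, -0.7, 0.3]
width: -0.0
gripper_force: 0.0
```

Request:
move_arm(
  steps=[
    [0,0,0,0.021,0.035,0,0],
    [0,0,0,0,0,-0.045,0],
    [0,0,0,0,0,-0.045,0],
    [0,0,0,0,0,-0.045,0],
    [0,0,0,0,0,-0.025,0],
  ],
)

```text
clock: 2.15
eef_pos: [482.7, -170.3, 68.5]
tool_rot: [-3.138, -0.001, 1.614]
force: [-0.6, -0.4, -0.1]
width: 0.1
gripper_force: 0.0
```

Request:
move_arm(
  steps=[
    [0,0,0,0,0,-0.025,0],
    [0,0,0,0,0,0,0],
  ],
)

```text
clock: 2.35
eef_pos: [482.2, -170.2, 43.8]
tool_rot: [-3.136, -0.002, 1.614]
force: [0.5, 0.4, 0.9]
width: 0.2
gripper_force: 0.0
```

Run:
```python
from h import *
s=telemetry.read_state();print({k:np.round(s[k],3) for k in('clock','eef_pos','tool_rot','force')})
a,_=eyes.get_image("side");cal=eyes.calibration("side")
for n in("vial_tray_front","empty_tray_front"): print(n,[(r["confidence"],w(cal,r["location"]).round(1)) for r in finder.pinpoint("side",n)[:2]])
b,_=eyes.get_image("top")
cv2.imwrite('pics/2.png',np.hstack([cv2.resize(a[150:350,180:480],(400,267)),cv2.resize(b[140:340,200:500],(400,267))]))
```

```text
{'clock': np.float64(2.35), 'eef_pos': array([ 482.216, -170.155,   43.756]), 'tool_rot': array([-3.136e+00, -2.000e-03,  1.614e+00]), 'force': array([0.53 , 0.376, 0.888])}
vial_tray_front [(0.62, array([ 486.2, -117.7,   48.6]))]
empty_tray_front [(0.67, array([ 669.2, -120.5,   46.3]))]
```

View pics/2.png

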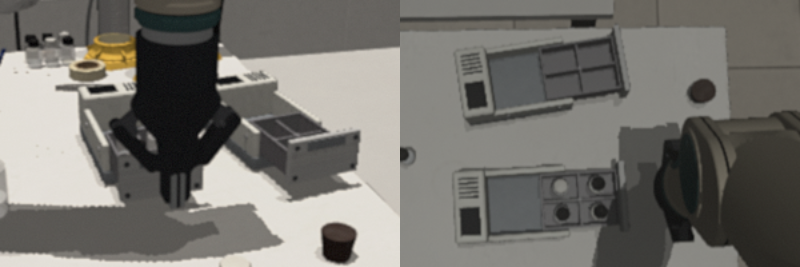

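The fingers stand shut in front of the loaded plate, clear of it (left crop about (175,190)). I'm advancing slowly to contact.

Request:
move_arm(
  steps=[
    [0,0,0,0.002,0.015,0,0],
    [0,0,0,0,0.01,0,0],
    [0,0,0,0,0.008,0,0],
    [0,0,0,0,0.006,0,0],
    [0,0,0,0,0,0,0],
  ],
)

```text
clock: 3.05
eef_pos: [486.5, -130.7, 46.7]
tool_rot: [3.141, -0.0, 1.615]
force: [-0.1, -0.2, 0.4]
width: -0.0
gripper_force: 0.0
```

Request:
move_arm(
  steps=[
    [0,0,0,0,0.006,0,0],
    [0,0,0,0,0,0,0],
  ],
)

```text
clock: 3.25
eef_pos: [486.2, -126.1, 46.4]
tool_rot: [-3.141, 0.001, 1.613]
force: [-0.1, -2.3, 1.3]
width: 0.1
gripper_force: 1.3
```

Request:
move_arm(
  steps=[
    [0,0,0,0,0.01,0,0],
    [0,0,0,0,0.01,0,0],
    [0,0,0,0,0.01,0,0],
    [0,0,0,-0.001,0.01,0,0],
    [0,0,0,0,0,0,0],
  ],
)

```text
clock: 3.75
eef_pos: [484.2, -86.7, 46.3]
tool_rot: [-3.139, 0.002, 1.613]
force: [-1.5, -4.2, 2.9]
width: 0.1
gripper_force: 2.5
```

Request:
move_arm(
  steps=[
    [0,0,0,-0.001,0.008,0,0],
    [0,0,0,0,0.005,0,0],
    [0,0,0,0,0,0,0],
  ],
)

```text
clock: 4.05
eef_pos: [483.5, -74.5, 46.3]
tool_rot: [-3.14, 0.002, 1.612]
force: [-1.5, -5.8, 3.1]
width: 0.3
gripper_force: 2.9
```

Request:
move_arm(
  steps=[
    [0,0,0,0,0.004,0,0],
    [0,0,0,0,0.003,0,0],
    [0,0,0,0,0,0,0],
  ],
)

```text
clock: 4.35
eef_pos: [483.2, -68.1, 46.3]
tool_rot: [-3.139, 0.002, 1.611]
force: [-2.1, -5.9, 3.7]
width: -0.1
gripper_force: 3.1
```

Request:
move_arm(
  steps=[
    [0,0,0,0,0.002,0,0],
    [0,0,0,0,0,0,0],
  ],
)

```text
clock: 4.55
eef_pos: [483.1, -66.4, 46.3]
tool_rot: [-3.139, 0.003, 1.611]
force: [-2.4, -7.9, 3.4]
width: 0.1
gripper_force: 3.2
```

Request:
move_arm(
  steps=[
    [0,0,0,0,0.002,0,0],
    [0,0,0,0,0,0,0],
  ],
)

```text
clock: 4.75
eef_pos: [483.0, -64.5, 46.3]
tool_rot: [-3.139, 0.003, 1.611]
force: [-2.2, -6.8, 4.0]
width: -0.2
gripper_force: 3.3
```

Request:
move_arm(
  steps=[
    [0,0,0,0,0.002,0,0],
    [0,0,0,0,0,0,0],
  ],
)

```text
clock: 4.95
eef_pos: [482.9, -62.5, 46.3]
tool_rot: [-3.139, 0.003, 1.611]
force: [-2.2, -7.0, 4.1]
width: 0.2
gripper_force: 3.4
```

Request:
move_arm(
  steps=[
    [0,0,0,0,0.002,0,0],
    [0,0,0,0,0,0,0],
  ],
)

```text
clock: 5.15
eef_pos: [482.8, -60.8, 46.3]
tool_rot: [-3.139, 0.003, 1.611]
force: [-2.6, -6.6, 3.3]
width: -0.1
gripper_force: 3.6
```

Request:
move_arm(
  steps=[
    [0,0,0,0,0.002,0,0],
    [0,0,0,0,0,0,0],
  ],
)

```text
clock: 5.35
eef_pos: [482.8, -60.7, 46.4]
tool_rot: [-3.138, 0.005, 1.609]
force: [-1.3, -11.0, 3.5]
width: -0.1
gripper_force: 5.8
```

Request:
move_arm(
  steps=[
    [0,0,0,0,0.0015,0,0],
    [0,0,0,0,0,0,0],
  ],
)

```text
clock: 5.55
eef_pos: [482.8, -60.7, 46.4]
tool_rot: [-3.138, 0.007, 1.608]
force: [-1.7, -15.4, 4.6]
width: 0.4
gripper_force: 7.4
```

The end stop is reached: the force rises with no further motion. I'm backing off now.

Request:
move_arm(
  steps=[
    [0,0,0,0,-0.008,0,0],
    [0,0,0,0,-0.01,0,0],
    [0,0,0,0,-0.02,0,0],
    [0,0,0,0,-0.04,0,0],
    [0,0,0,0,-0.045,0,0],
  ],
)

```text
clock: 6.05
eef_pos: [485.3, -176.4, 46.3]
tool_rot: [3.14, -0.002, 1.617]
force: [0.8, -0.6, -0.9]
width: 0.0
gripper_force: 0.0
```

Request:
move_arm(
  steps=[
    [0,0,0,0,0,0.04,0],
    [0,0,0,0,0,0.045,0],
    [0,0,0,0,-0.03,0.03,0],
    [0,0,0,0,-0.045,0,0],
    [0,0,0,0,0,0,0],
  ],
)

```text
clock: 6.55
eef_pos: [484.2, -259.9, 162.4]
tool_rot: [3.138, 0.005, 1.605]
force: [-0.3, -0.8, -0.7]
width: 0.2
gripper_force: 0.0
```

Run:
```python
from h import *
s=telemetry.read_state();print({k:np.round(s[k],3) for k in('clock','eef_pos','force')})
a,_=eyes.get_image("side");cal=eyes.calibration("side")
for n in("vial_tray_front","empty_tray_front"): print(n,[(r["confidence"],w(cal,r["location"]).round(1)) for r in finder.pinpoint("side",n)[:2]])
b,_=eyes.get_image("top");cal=eyes.calibration("top")
for n in("vial_tray_front","empty_tray_front"): print(n,[(r["confidence"],w(cal,r["location"]).round(1)) for r in finder.pinpoint("top",n)[:2]])
cv2.imwrite('pics/3.png',np.hstack([cv2.resize(a[150:350,180:480],(400,267)),cv2.resize(b[140:340,200:500],(400,267))]))
```

```text
{'clock': np.float64(6.55), 'eef_pos': array([ 484.23 , -259.917,  162.374]), 'force': array([-0.279, -0.754, -0.746])}
vial_tray_front [(0.64, array([483.2, -65.7,  46. ]))]
empty_tray_front [(0.59, array([ 668.4, -122.1,   44.3]))]
vial_tray_front [(0.56, array([483.5, -65.1,  48. ]))]
empty_tray_front [(0.58, array([ 666.8, -114.5,   47.2]))]
```

View pics/3.png

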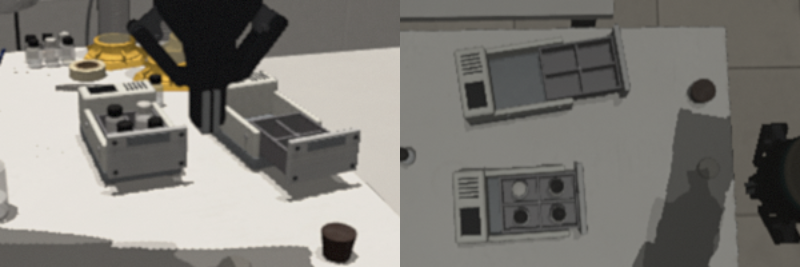

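The loaded tray stays in at about y = -65, 54 mm from its open position (right crop, plate at (580,200)), which matches the latched position. The empty tray is unmoved and the arm is clear. I'm handing in.

```bash
python3 -c "
from cell import ctrl; print(ctrl.finish_job())"
```

```text
the job is handed in; nothing more can be done
None
```

I pushed the vial tray to its stop and let go; the cameras then showed it staying in at about 54 mm (latched), with the empty tray still open and the arm clear, and I handed the job in (no verdict was returned).

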